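# Wedge the rocking tool chest

### The arm

A 7-joint arm with a two-finger parallel gripper is mounted at the origin on the work surface. World frame = base frame: x ahead of the robot, y to its left, z up, the work surface at z = 0. Lengths are in mm, angles in rad, forces in N, time in s.
With the tool pointing down it reaches from about 400 to 850 mm from the base axis. Payload 10.4 kg.
Tool frame: the origin (TCP) lies on the mounting face of the last link; the fingertips stand 173 mm ahead of it and the grasp point (between the pads) lies 155 mm ahead of it; z points along the fingers, y is the line along which they close (so a half turn about z gives the same grasp; the last joint's range is limited). The gripper opens to 85 mm and grips with 20 to 120 N. Pads are 22 mm wide; open, the fingers measure 114 mm over their backs; the gripper's body (76 mm by 85 mm) begins 54 mm behind the grasp point. The pads swing forward as they close: fully open they stand 13 mm farther back than shut.
Start: joints at [1.128, 0.332, -0.065, 1.46, 0.022, 1.35, -0.088], TCP at [254.75, -570.732, 404.738] pointing down, gripper open.
Joint ranges: [-2.6, 2.6], [-0.5, 2.12], [-1.47, 1.34], [0.16, 2.42], [-1.27, 4.41], [0.06, 2.06], [-2.6, 2.6]. Speed limits (rad/s): [2.22, 2.22, 2.79, 2.79, 3.14, 3.14, 3.14].

### API

Orientations are given as a rotation vector (axis times angle).
In Python, from bench import robot, imaging, finish_job gives the robot as it stands.
- The arm moves only by the tool servo_tool, never from a script. Its arguments are lists of equal length, an entry for each row: "twist": the turn, a rotation vector about the tool's x, y, z in rad, a list of three; "travel": the shift along the tool's x, y, z in units of 30 mm (1.0 is 30 mm), a list of three; "gripper": the opening, from 0 (shut) to 1 (fully open). In form: {"twist": [[rx, ry, rz], ...], "travel": [[x, y, z], ...], "gripper": [gripper, ...]}. A call has 1 to 20 rows; each row is the pose to reach, as a shift and turn from the pose commanded when the call began, along the tool's axes at that moment; what a row does not reach only later rows make up. A row lasts 1/12 s, in which the tool goes at most 41.7 mm and 7.16 degrees, less where a joint would pass 70% of its speed; a pose out of reach is approached as far as the arm can. A call with a gripper value outside its range is refused whole. The fingers move at their own pace and stop on an object; the grip force is fixed at half the most. Time passes only in rows, so rows that repeat a pose let the fingers close. It gives the time, the measured TCP pose, the force, the opening and the grip force at its end, in the units of the state.
- robot.get_state(): the state, without advancing time (a new reading comes with each control period).
- imaging.grab_frame(name): name is "scene" or "top" or "wrist"; returns a dict with "img" (400x640x3 uint8, red, green, blue), "intrinsics" (3x3 intrinsics, pixels), "extrinsics" (4x4, takes a point from camera to world coordinates); the wrist camera has in their place "tool_from_camera" (4x4, takes a point from camera to tool coordinates, whose origin is the TCP and whose axes are the flange's). Camera axes: x right, y down, z forward; pixel columns grow to the right and rows downward; lengths in mm; the calibration is good to about 2 mm. A picture is of the moment at which its call begins: read the wrist's pose just before it. There is no depth.
- finish_job(): hands the job in; it is judged then, once.
The state is a dict: "t": time; "joints": joint angles; "qvel": joint speeds; "tau": joint torques, N m; "eef_pos": TCP position; "tool_rot": TCP orientation; "force": force on the tool from outside, world axes, zero at the start; "ft_torque": the same for the moment, N m; "width": finger opening in mm; "finger_force": force on a finger pad.
Only numpy, scipy, OpenCV 4.12 (cv2) and the standard library are available. Lean on these libraries where they do the work, as an engineer would, in place of code of your own. Each camera call takes 0.05 s, during which the arm holds its last target. There are 200 camera calls.

### The job

The carver's tool chest rocks because one of its feet is too short. Without picking anything up, push the wooden wedge along the bench, thin end first, under that short foot from the chest's end until the chest no longer rocks but still stands level; do not shove the chest along. Then check it by touch: press a fingertip down firmly (about 12 N, for about a second) on the chest's top right above that foot - if it still rocks, push the wedge farther and test again - and leave the chest steady, the wedge in place and everything else undisturbed.

Things in the scene. Friction and masses are not known exactly. Their poses are not given: they have to be found in the camera images.
- chest: dark wooden tool chest, loose, about 3 kg, 72 mm high; carcase 200 (x) x 280 (y) mm, top 206 x 286 mm, two drawer fronts with brass knobs (15 mm proud) on its +x face. Origin on the bench under its centre. Four feet, 30 x 30 mm, centred 85 mm (x) and 125 mm (y) off its centre, outer faces flush with the carcase, whose underside is 26 mm up. Stands level on three; the foot at +x, -y is short
- chest_corner (a point): point on the chest's top face, 72 mm above the bench, straight above the centre of the short foot. That foot's sole hangs 7 to 13 mm above the bench (differs each time). Unwedged, 2 to 5 N pressed down here tip this corner down until the foot meets the bench; it tips back when released
- wedge: plain wooden wedge, flat on the bench off the chest's -y end, 120 mm long (x), 60 wide (y), 4 mm thick at the tip (+x), rising evenly to 24 at the butt (-x); 120 g; origin at its underside's centre. Starts tip towards the chest, 30 to 110 mm from it, up to 40 mm beside the short foot's line, up to 0.3 rad askew
- wedge_tip (a point): middle of the wedge's thin edge, at bench level. It goes in under the short foot from the chest's -y end, along the chest's y
- wedge_butt (a point): middle of the wedge's upright 60 x 24 mm butt face, 12 mm up. The wedge slides on the bench with about 1 N; when it bears on the foot pushing gets stiffer: snug at 5 to 8 N. Much harder pushing jacks the chest up or shoves it
- finial: small turned wooden finial, 68 mm tall, 40 mm wide, standing on the chest's top near its -x +y side; leave it; origin under it
- offcut: bystander: FLAT wooden block 120 x 60 x 24 mm, same wood and outline as the wedge but not tapered; origin under it
- mallet: bystander: round carver's mallet standing on its head, 218 mm tall, 88 mm wide; origin under it
- gouge_a: bystander: gouge lying down, 235 mm long; origin under it
- gouge_b: bystander: gouge lying down, 235 mm long; origin under it
- stone: bystander: sharpening stone in its wooden holder, 200 x 60 x 28 mm; origin under it
- glue: bystander: white glue bottle, 150 mm tall, 60 mm wide; origin under it
- dust_brush: bystander: bench brush lying down; origin under it
Mind the look-alikes: they are no part of the job. What is shaped like the wedge but blue or turquoise is not meant.

How it is judged (in metres and radians):
On the way, in this order (a step that is already met when the one before it is completed fails the run):
1. the wedge's thin end is pushed at least 10 mm in under the short foot (y of wedge_tip in the frame of chest above -0.13 m and x of wedge_tip in the frame of chest between 0.05 and 0.12 m), for 0.2 s.
2. the chest is pressed down with over 8 N above the short foot (within 30 mm) and stays level within 0.015 rad (contact force between the fingers and chest above 8 N and horizontal distance between the grasp point and chest_corner below 0.03 m and angle between chest's own z axis and vertical below 0.015 rad), for 0.3 s.
At the end, for the whole second after the job is handed in: The wedge lies flat and still with its tip at least 10 mm in under the short foot (tip within 35 mm of the foot's centre line), the chest at rest and level within 0.015 rad, the finial still upright on it (all of step 1 and angle between chest's own z axis and vertical below 0.015 rad and linear speed of each of chest, wedge below 0.01 m/s and angle between wedge's own z axis and vertical below 0.06 rad and angle between finial's own z axis and vertical below 0.2 rad); the robot touches nothing.
It fails at once if the wedge is lifted off the bench (20 mm) (height (world z) of wedge above 0.02 m).
It fails at once if the chest is lifted (25 mm) or shoved more than 30 mm from its place (height (world z) of chest above 0.025 m or distance of chest from where it was at the start of the episode above 0.03 m).
It fails at once if the finial on the chest is knocked about (moved over 40 mm) (distance of finial from where it was at the start of the episode above 0.04 m).
It fails at once if a bystander on the bench is moved over 30 mm (distance of any of offcut, mallet, gouge_a, gouge_b, stone, glue, dust_brush from where it was at the start of the episode above 0.03 m).
It also fails if it takes over 64 s, if anything falls off the work surface, if the arm or the gripper's body presses on something with over 40 N, if the wrist force passes 120 N, or if a joint passes its speed limit or range.

## Working session

There is one attempt and no reset: what is moved stays moved. The work goes in short steps, Python scripts to look and compute and a tool call to move; the robot and the scene stay as the last step left them, time stands still between calls to the robot, and variables do not carry over. Pictures are saved under pics/ and viewed, at most 10 in all, crops included, and the job is handed in when it is done.

Besides the shell and the picture viewer there is one more tool, called after "Request:" as a command line: name --argument value ..., lists and objects as JSON in quotes. servo_tool: Moves the arm, as the interface text tells. Its arguments: {"type":"object","properties":{"twist":{"type":"array"},"travel":{"type":"array"},"gripper":{"type":"array"}},"required":["twist","travel","gripper"]}

```bash
mkdir -p pics; python3 - <<'E'
from bench import robot, imaging
import cv2,pickle,numpy as np
s=robot.get_state();print({k:np.round(v,3) for k,v in s.items()})
d={}
for n in("scene","top"):
    f=imaging.grab_frame(n);d[n]=f;cv2.imwrite(f"pics/{n}0.png",f["img"][:,:,::-1]);print(n,f["intrinsics"],f["extrinsics"])
pickle.dump(d,open("d0.pkl","wb"))
E
```

```text
{'t': np.float64(0.0), 'joints': array([ 1.128,  0.333, -0.065,  1.461,  0.022,  1.35 , -0.089]), 'qvel': array([ 0.001, -0.002, -0.001, -0.   ,  0.   , -0.002, -0.001]), 'tau': array([ 0.0000e+00, -6.2545e+01,  4.9000e-02, -3.9161e+01,  1.6000e-02,
        1.0000e-02, -0.0000e+00]), 'eef_pos': array([ 254.666, -570.612,  403.905]), 'tool_rot': array([-3.071e+00, -6.540e-01,  1.000e-03]), 'force': array([-0.434,  1.689, -0.261]), 'ft_torque': array([-0.009, -0.027, -0.021]), 'finger_force': np.float64(0.0), 'width': np.float64(85.457)}
scene [[378.55661578   0.         323.29598745]
 [  0.         378.55661578 197.57457387]
 [  0.           0.           1.        ]] [[-4.34722336e-01  6.54753242e-01 -6.18316005e-01  1.22699173e+03]
 [ 9.00558493e-01  3.18577720e-01 -2.95808446e-01  3.78463348e+02]
 [ 3.30016412e-03 -6.85424268e-01 -7.28136444e-01  8.76147881e+02]
 [ 0.00000000e+00  0.00000000e+00  0.00000000e+00  1.00000000e+00]]
top [[363.82697321   0.         324.7381948 ]
 [  0.         363.82697321 200.80675458]
 [  0.           0.           1.        ]] [[-1.83440236e-03 -9.91166331e-01  1.32611990e-01  3.69605770e+02]
 [-9.99996602e-01  1.57256048e-03 -2.07920202e-03  2.18714507e+01]
 [ 1.85229466e-03 -1.32615354e-01 -9.91165847e-01  1.22849640e+03]
 [ 0.00000000e+00  0.00000000e+00  0.00000000e+00  1.00000000e+00]]
```

View pics/top0.png

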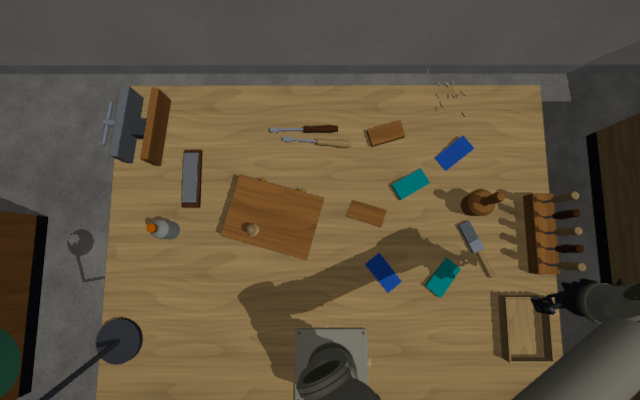

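View pics/scene0.png

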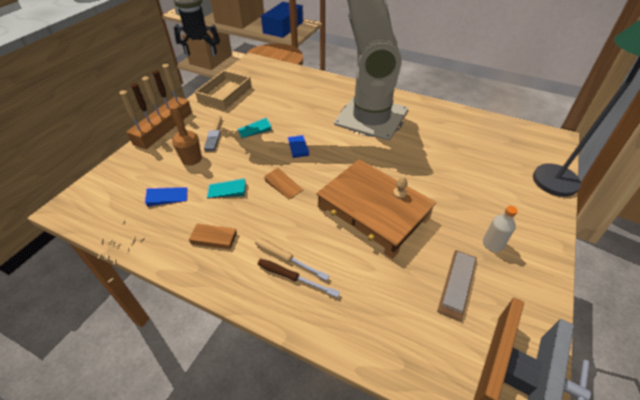

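The top view (up = +x, left = +y) shows the chest around pixel (272,217) with its knobs facing up. The short foot is at its upper right corner, about (322,197). The wedge is at (366,213), tip towards the chest, and the offcut is at (386,133).

```bash
cat > h.py <<'E'
import cv2,numpy as np
def ray(f,uv,z,T=None):
    K=f["intrinsics"];T=f["extrinsics"] if T is None else T
    d=T[:3,:3]@np.linalg.solve(K,[uv[0],uv[1],1.]);o=T[:3,3]
    return o+d*(z-o[2])/d[2]
def proj(f,p,T=None):
    T=f["extrinsics"] if T is None else T
    c=np.linalg.inv(T)@[*p,1.];q=f["intrinsics"]@c[:3];return q[:2]/q[2]
def quad(c):
    return cv2.boxPoints(cv2.minAreaRect(c))
E
python3 - <<'E'
import pickle,cv2,numpy as np;from h import *
d=pickle.load(open("d0.pkl","rb"));f=d["top"];im=f["img"]
hsv=cv2.cvtColor(im,cv2.COLOR_RGB2HSV)
for u,v in[(290,200),(366,213),(386,133),(340,250),(340,180)]:print((u,v),im[v,u],hsv[v,u])
lab=cv2.cvtColor(im,cv2.COLOR_RGB2LAB)
m=((hsv[...,0]<14)&(hsv[...,1]>100)&(hsv[...,2]>70)).astype(np.uint8)*255
m=cv2.morphologyEx(m,cv2.MORPH_OPEN,np.ones((3,3)))
cs,_=cv2.findContours(m,0,1)
for c in cs:
    if cv2.contourArea(c)>200:
        a=cv2.minAreaRect(c)
        print(np.round(a[0]),np.round(a[1]),a[2])
        for q in quad(c):print("  ",np.round(q,1),np.round(ray(f,q,72)[:2]),np.round(ray(f,q,14)[:2]))
big=cv2.resize(im[160:270,200:400],None,fx=4,fy=4,interpolation=cv2.INTER_CUBIC)
cm=cv2.resize(m[160:270,200:400],None,fx=4,fy=4)
k,_=cv2.findContours(cm,0,1);cv2.drawContours(big,k,-1,(0,255,0),1)
cv2.imwrite("pics/crop0.png",big[:,:,::-1])
E
```

```text
(290, 200) [116  77  36] [ 15 176 116]
(366, 213) [119  79  37] [ 15 176 119]
(386, 133) [103  68  31] [ 15 178 103]
(340, 250) [127 105  69] [ 19 116 127]
(340, 180) [128 106  70] [ 19 116 128]
```

View pics/crop0.png

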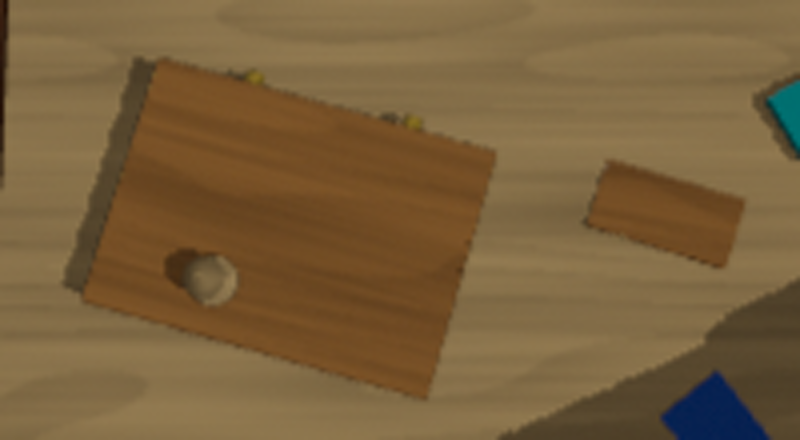

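The crop (scale 4, offset (200,160)) shows the chest top corners at (160,58), (496,152), (428,398) and (84,298), and the wedge corners at (608,160), (744,200), (724,267) and (585,224). Hue doesn't separate the wood from the bench, but saturation does.

```bash
python3 - <<'E'
import pickle,cv2,numpy as np;from h import *
d=pickle.load(open("d0.pkl","rb"));f=d["top"];im=f["img"]
hsv=cv2.cvtColor(im,cv2.COLOR_RGB2HSV)
m=((hsv[...,0]>9)&(hsv[...,0]<19)&(hsv[...,1]>148)&(hsv[...,2]>50)).astype(np.uint8)*255
m=cv2.morphologyEx(m,cv2.MORPH_OPEN,np.ones((3,3)))
cs,_=cv2.findContours(m[160:270,200:400],0,1,offset=(200,160))
for c in cs:
    if cv2.contourArea(c)<200:continue
    a=cv2.minAreaRect(c);print(np.round(a[0]),np.round(a[1]),a[2])
    for q in quad(c):print("  ",np.round(q,1),*[np.round(ray(f,q,z)[:2]) for z in(72,24,4)])
    if cv2.contourArea(c)>3000:
        P=np.array([ray(f,q[0],72)[:2] for q in c],np.float32)
    else: P=np.array([ray(f,q[0],14)[:2] for q in c],np.float32)
    print("metric",cv2.minAreaRect(P))
C=np.array([[160,58],[496,152],[428,398],[84,298]])/4+[200,160]
P=np.array([ray(f,q,72)[:2] for q in C]);print("hand chest",P.round(1),P.mean(0),[np.linalg.norm(P[i]-P[i-1]).round() for i in range(4)])
W=np.array([[608,160],[744,200],[724,267],[585,224]])/4+[200,160]
Q=np.array([ray(f,q,z)[:2] for q,z in zip(W,(4,24,24,4))]);print("hand wedge",Q.round(1))
g=P[1]-P[0]+P[2]-P[3];a=np.arctan2(*(-g)[::-1])-np.pi/2
R=np.array([[np.cos(a),-np.sin(a)],[np.sin(a),np.cos(a)]])
c=P.mean(0);k=c+R@[85,-125];print("yaw",a,"corner",k)
t=(Q[0]+Q[3])/2;b=(Q[1]+Q[2])/2
print("tip",t,"butt",b,"len",np.linalg.norm(t-b),"in chest",(R.T@(t-c)),R.T@(b-c),"yaw",np.arctan2(*(t-b)[::-1])-a-np.pi/2)
# second view check
s=d["scene"]
for p in [*[(*x,72) for x in P],(*t,4),(*b,24)]:print(np.round(proj(s,p)))
E
```

```text
[366. 213.] [36. 18.] 17.818889617919922
   [346.1 215.8] [476. -49.] [481. -52.] [482. -53.]
   [351.6 198.9] [530. -67.] [537. -70.] [540. -72.]
   [385.9 209.9] [ 495. -176.] [ 500. -184.] [ 502. -188.]
   [380.5 226.8] [ 441. -158.] [ 444. -165.] [ 445. -168.]
metric ((491.28741455078125, -118.97047424316406), (120.52627563476562, 59.95744705200195), 71.98790740966797)
[272. 216.] [90. 65.] 15.94539737701416
   [219.6 234.8] [416. 352.] [418. 366.] [419. 372.]
   [237.4 172.7] [617. 302.] [627. 314.] [631. 319.]
   [323.8 197.4] [536.  23.] [542.  23.] [545.  23.]
   [306.  259.4] [339.  79.] [337.  81.] [337.  82.]
metric ((476.296142578125, 187.6345672607422), (285.2353210449219, 205.08920288085938), 74.16183471679688)
hand chest [[610.7 293.6]
 [533.4  21.8]
 [338.5  75.5]
 [417.2 348.1]] [474.97428106 184.73376257] [np.float64(201.0), np.float64(283.0), np.float64(202.0), np.float64(284.0)]
hand wedge [[ 536.1  -73.3]
 [ 499.6 -184.6]
 [ 443.8 -166.7]
 [ 481.6  -53.2]]
yaw -0.27896689719935885 corner [522.26788852  41.16038518]
tip [508.80425128 -63.28138696] butt [ 471.69546022 -175.64598959] len 118.33370736738942 in chest [ 100.81622249 -229.11148065] [  96.08305411 -347.35049035] yaw -0.04000915275181027
[395. 244.]
[316. 192.]
[358. 158.]
[435. 201.]
[296. 193.]
[271. 171.]
```

Measured positions: chest centre ≈ (476,186), yaw −0.277; corner ≈ (523,43); wedge tip ≈ (509,−62), butt ≈ (473,−176), and the wedge lies nearly along the chest's y. The wedge size comes out at 120.5 x 60 and the chest top at 285 x 205, so both match the sizes given. Next I move behind the butt with the gripper nearly shut and turned square to the push.

Request:
servo_tool --twist '[[0,0,0],[0,0,0],[0,0,-0.1],[0,0,-0.2],[0,0,-0.3],[0,0,-0.4],[0,0,-0.5],[0,0,-0.6],[0,0,-0.7],[0,0,-0.8],[0,0,-0.88],[0,0,-0.88],[0,0,-0.88],[0,0,-0.88],[0,0,-0.88],[0,0,-0.88]]' --travel '[[1,-0.7,0],[2,-1.4,0],[3,-2.2,0],[4,-2.9,0],[5,-3.6,0.4],[6,-4.3,1],[7,-5.1,1.6],[8,-5.8,2.4],[9,-6.5,3],[10,-7.2,3.8],[10.98,-7.95,4.8],[10.98,-7.95,4.8],[10.98,-7.95,4.8],[10.98,-7.95,4.8],[10.98,-7.95,4.8],[10.98,-7.95,4.8]]' --gripper '[0.25,0.25,0.25,0.25,0.25,0.25,0.25,0.25,0.25,0.25,0.25,0.25,0.25,0.25,0.25,0.25]'

```text
t: 1.43
eef_pos: [458.0, -220.4, 261.6]
tool_rot: [2.503, 1.896, 0.0]
force: [0.2, -0.5, 0.3]
width: 21.2
finger_force: 0.0
```

```bash
python3 - <<'E'
from bench import robot, imaging
import cv2,pickle,numpy as np
s=robot.get_state();print({k:np.round(s[k],3) for k in("t","eef_pos","tool_rot","force","width","joints")})
f=imaging.grab_frame("wrist");f["s"]=s;pickle.dump(f,open("w1.pkl","wb"));print(f["tool_from_camera"],f["intrinsics"])
cv2.imwrite("pics/w1.png",f["img"][:,:,::-1])
E
```

```text
{'t': np.float64(1.433), 'eef_pos': array([ 457.988, -220.359,  261.647]), 'tool_rot': array([2.503, 1.896, 0.   ]), 'force': array([ 0.236, -0.481,  0.255]), 'width': np.float64(21.176), 'joints': array([ 0.737,  0.242, -0.419,  1.912,  0.116,  1.01 , -0.008])}
[[-1.03932836e-03 -9.65846582e-01 -2.59112523e-01  6.56530925e+01]
 [ 9.99999421e-01 -1.07645422e-03  1.39659275e-06 -9.11930067e-01]
 [-2.80271664e-04 -2.59112371e-01  9.65847141e-01  3.17903188e+01]
 [ 0.00000000e+00  0.00000000e+00  0.00000000e+00  1.00000000e+00]] [[295.97238883   0.         320.69416951]
 [  0.         295.97238883 199.80257313]
 [  0.           0.           1.        ]]
```

View pics/w1.png

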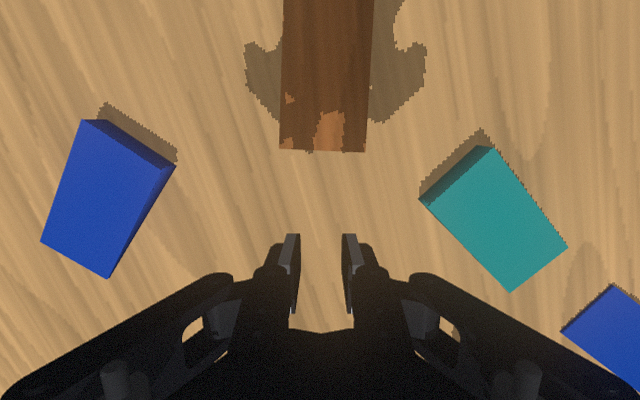

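The wrist view shows the wedge's butt edge from (279,150) to (366,153), straight ahead of the fingers. The decoys on both sides are clear of the line of push.

```bash
python3 - <<'E'
import pickle,numpy as np;from h import *
from scipy.spatial.transform import Rotation as Ro
f=pickle.load(open("w1.pkl","rb"));s=f["s"]
T=np.eye(4);T[:3,:3]=Ro.from_rotvec(s["tool_rot"]).as_matrix();T[:3,3]=s["eef_pos"];print("tool x",T[:3,0],"y",T[:3,1])
C=T@f["tool_from_camera"]
for q in((279,150),(366,153),(283,0),(374,0)):
    for z in (24,12):
        p=ray(f,q,z,C);print(q,z,p.round(1),"tool",(np.linalg.inv(T)@[*p,1])[:3].round(1))
# fingers
for q in((288,234),(352,234)):
    d=f["tool_from_camera"][:3,:3]@np.linalg.solve(f["intrinsics"],[*q,1]);o=f["tool_from_camera"][:3,3];print("finger@z=170",o+d*(170-o[2])/d[2])
E
```

```text
tool x [ 0.2706532   0.96267643 -0.00097035] y [ 0.96267634 -0.2706518   0.00136833]
(279, 150) 24 [ 442.2 -168.4   24. ] tool [ 46.  -29.6 237.6]
(279, 150) 12 [ 440.3 -169.1   12. ] tool [ 44.8 -31.3 249.6]
(366, 153) 24 [ 499.4 -186.7   24. ] tool [ 43.9  30.4 237.6]
(366, 153) 12 [ 500.8 -188.4   12. ] tool [ 42.6  32.2 249.7]
(283, 0) 24 [472.3 -82.8  24. ] tool [136.5 -23.7 237.5]
(283, 0) 12 [472.2 -78.5  12. ] tool [140.7 -25.1 249.5]
(374, 0) 24 [525.7 -97.9  24. ] tool [136.5  31.7 237.6]
(374, 0) 12 [528.7 -94.4  12. ] tool [140.6  33.6 249.6]
finger@z=170 [ 10.9276566  -17.24217683 170.        ]
finger@z=170 [ 10.89092326  14.69032296 170.        ]
```

Request:
servo_tool --twist '[[0,0,0],[0,0,0],[0,0,0],[0,0,0],[0,0,0],[0,0,0],[0,0,0],[0,0,0],[0,0,0],[0,0,0],[0,0,0],[0,0,0],[0,0,0],[0,0,0],[0,0,0]]' --travel '[[0,0,0.9],[0,0,1.8],[0,0,2.5],[0,0,2.75],[0,0,2.75],[0.4,0,2.75],[0.8,0,2.75],[1.0,0,2.75],[1.2,0,2.75],[1.4,0,2.75],[1.6,-0.02,2.75],[1.8,-0.05,2.75],[2.0,-0.08,2.75],[2.2,-0.1,2.75],[2.2,-0.1,2.75]]' --gripper '[0.25,0.25,0.25,0.25,0.25,0.25,0.25,0.25,0.25,0.25,0.25,0.25,0.25,0.25,0.25]'

```text
t: 2.73
eef_pos: [473.3, -152.8, 178.2]
tool_rot: [-2.499, -1.903, -0.0]
force: [0.2, 0.2, 0.4]
width: 21.3
finger_force: 0.0
```

```bash
python3 - <<'E'
from bench import robot, imaging
import cv2,pickle,numpy as np
f=imaging.grab_frame("wrist");cv2.imwrite("pics/w2.png",f["img"][:,:,::-1])
E
```

```text
(no output)
```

View pics/w2.png

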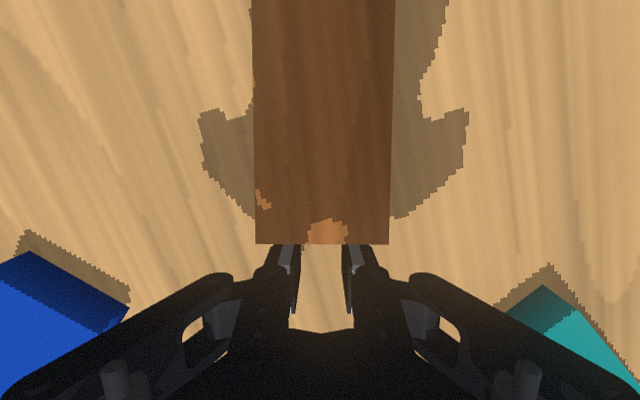

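The fingers sit flush and centred on the butt at row 244, and the wedge is now square to the push. The tip is at about chest y = −196, so I push on to roughly −135.

Request:
servo_tool --twist '[[0,0,0],[0,0,0],[0,0,0],[0,0,0],[0,0,0],[0,0,0],[0,0,0],[0,0,0],[0,0,0],[0,0,0],[0,0,0],[0,0,0]]' --travel '[[0.2,-0.02,0],[0.4,-0.04,0],[0.6,-0.06,0],[0.8,-0.08,0],[1.0,-0.1,0],[1.2,-0.12,0],[1.4,-0.14,0],[1.6,-0.16,0],[1.8,-0.17,0],[1.9,-0.17,0],[2.0,-0.17,0],[2.1,-0.17,0]]' --gripper '[0.25,0.25,0.25,0.25,0.25,0.25,0.25,0.25,0.25,0.25,0.25,0.25]'

```text
t: 3.78
eef_pos: [485.2, -92.1, 178.2]
tool_rot: [2.501, 1.901, -0.0]
force: [-0.1, -0.5, -0.6]
width: 21.6
finger_force: 0.4
```

Request:
servo_tool --twist '[[0,0,0],[0,0,0],[0,0,0],[0,0,0],[0,0,0]]' --travel '[[0.1,0,0],[0.2,0,0],[0.3,0,0],[0.4,0,0],[0.45,0,0]]' --gripper '[0.25,0.25,0.25,0.25,0.25]'

```text
t: 4.2
eef_pos: [488.8, -79.0, 178.2]
tool_rot: [2.501, 1.901, -0.0]
force: [0.1, -3.1, -0.4]
width: 21.3
finger_force: 1.6
```

Request:
servo_tool --twist '[[0,0,0],[0,0,0],[0,0,0]]' --travel '[[0.05,0,0],[0.1,0,0],[0.15,0,0]]' --gripper '[0.25,0.25,0.25]'

```text
t: 4.45
eef_pos: [489.4, -77.0, 178.1]
tool_rot: [2.502, 1.897, -0.005]
force: [-4.1, -13.6, 3.4]
width: 21.1
finger_force: 7.4
```

Request:
servo_tool --twist '[[0,0,0],[0,0,0],[0,0,0]]' --travel '[[0.05,0,0],[0.1,0,0],[0.15,0,0]]' --gripper '[0.25,0.25,0.25]'

```text
t: 4.7
eef_pos: [490.2, -74.9, 178.2]
tool_rot: [2.503, 1.894, -0.009]
force: [-5.8, -19.7, 5.0]
width: 21.2
finger_force: 10.5
```

Force rose to about 20 N a few mm past first contact, which is beyond snug. I stop pushing, back off and rise, then check the chest from the top camera.

Request:
servo_tool --twist '[[0,0,0],[0,0,0],[0,0,0],[0,0,0],[0,0,0],[0,0,0],[0,0,0],[0,0,0],[0,0,0],[0,0,0]]' --travel '[[-0.1,0,0],[-0.4,0,0],[-0.9,0,0],[-1.5,0,0],[-2,0,-1],[-2,0,-2],[-2,0,-3],[-2,0,-4],[-2,0,-4],[-2,0,-4]]' --gripper '[0.25,0.25,0.25,0.25,0.25,0,0,0,0,0]'

```text
t: 5.53
eef_pos: [475.6, -128.4, 299.9]
tool_rot: [2.499, 1.899, 0.004]
force: [-0.9, -0.1, 0.5]
width: 0.1
finger_force: 0.0
```

```bash
cat > chk.py <<'E'
import sys,pickle,cv2,numpy as np;from h import *
from bench import robot, imaging
from scipy.spatial.transform import Rotation as Ro
s=robot.get_state();f=imaging.grab_frame("wrist");n=sys.argv[1]
T=np.eye(4);T[:3,:3]=Ro.from_rotvec(s["tool_rot"]).as_matrix();T[:3,3]=s["eef_pos"];f["C"]=T@f["tool_from_camera"];f["T"]=T
pickle.dump(f,open(n+".pkl","wb"));cv2.imwrite(f"pics/{n}.png",f["img"][:,:,::-1])
print(s["t"],s["eef_pos"],s["force"],s["width"])
g=imaging.grab_frame("top");d0=pickle.load(open("d0.pkl","rb"))["top"]
cv2.imwrite(f"pics/{n}_top.png",g["img"][:,:,::-1])
# chest shift between tops: phase-correlate the far, unshaded part of the top
a,b=[cv2.cvtColor(x["img"],cv2.COLOR_RGB2GRAY)[165:265,210:300].astype(np.float32) for x in(d0,g)]
print("px shift",cv2.phaseCorrelate(a,b,cv2.createHanningWindow((90,100),cv2.CV_32F)))
E
python3 chk.py w3
```

```text
5.5333 [ 475.55838099 -128.42595933  299.8643039 ] [-0.93936864 -0.13444038  0.48859036] 0.1251128857762282
px shift ((-0.41565879550591944, 0.05313270661306291), 0.8187181573443942)
```

View pics/w3.png

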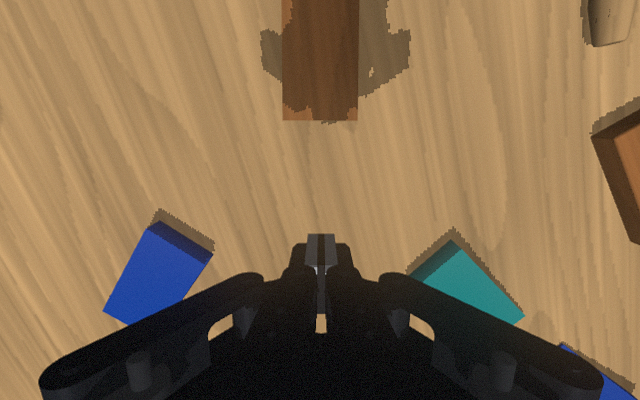

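The wrist view shows the wedge straight, with its butt from (282,121) to (358,121), still flat on the bench. The chest has shifted only about 1 mm. Next I go above the corner at about (523,44) with the fingers shut.

Request:
servo_tool --twist '[[0,0,0],[0,0,0],[0,0,0],[0,0,0],[0,0,0],[0,0,0],[0,0,0],[0,0,0],[0,0,0],[0,0,0],[0,0,0],[0,0,0],[0,0,0]]' --travel '[[0.7,0,0],[1.5,0,0],[2.5,0,0],[3.5,0,0],[4.5,0,0],[5.3,0,0],[5.8,0,0],[5.98,0,0],[5.98,0,0.5],[5.98,0,1.0],[5.98,0,1.4],[5.98,0,1.4],[5.98,0,1.4]]' --gripper '[0,0,0,0,0,0,0,0,0,0,0,0,0]'

```text
t: 6.72
eef_pos: [522.7, 43.9, 255.4]
tool_rot: [-2.501, -1.9, 0.003]
force: [-0.0, 0.2, -0.1]
width: -0.3
finger_force: 0.0
```

```bash
python3 chk.py w4; python3 - <<'E'
import pickle;from h import *
f=pickle.load(open("w3.pkl","rb"));c=np.array([475.6,186.5]);a=-.2765
R=np.array([[np.cos(a),-np.sin(a)],[np.sin(a),np.cos(a)]])
for q in((282,121),(358,121)):
    p=ray(f,q,24,f["C"]);print(p.round(1),"chest",(R.T@(p[:2]-c)).round(1))
E
```

```text
6.7167 [522.71422881  43.86518776 255.35381959] [-0.00713676  0.23658762 -0.0643306 ] -0.34013938774948693
px shift ((-0.6212279998035157, -0.0785497523580787), 0.44689486768510606)
[463.5 -57.4  24. ] chest [  55. -238.]
[521.9 -73.7  24. ] chest [ 115.5 -237.7]
```

View pics/w4.png

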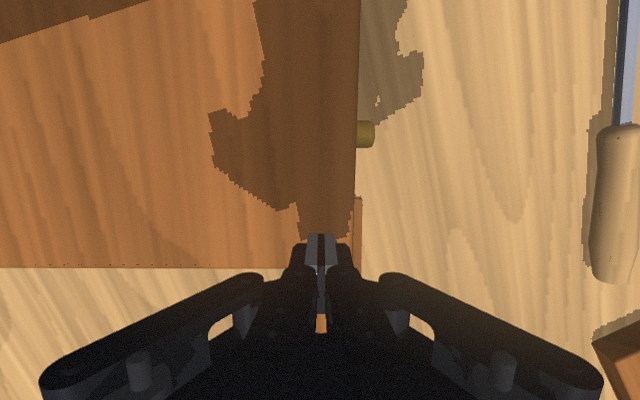

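The wedge tip is at chest y ≈ −118, x ≈ 85, so it is 22 mm in. The press point is about 18 mm from the +x edge and 14 mm from the −y edge. I shift about 4 mm inward and go down gently.

Request:
servo_tool --twist '[[0,0,0],[0,0,0],[0,0,0],[0,0,0]]' --travel '[[0.13,0,0.15],[0.13,0,0.28],[0.13,0,0.32],[0.13,0,0.34]]' --gripper '[0,0,0,0]'

```text
t: 7.15
eef_pos: [524.0, 48.3, 245.7]
tool_rot: [-2.501, -1.901, 0.0]
force: [0.0, -0.2, 0.2]
width: 0.1
finger_force: 0.0
```

Request:
servo_tool --twist '[[0,0,0],[0,0,0]]' --travel '[[0,0,0.02],[0,0,0.04]]' --gripper '[0,0]'

```text
t: 7.32
eef_pos: [524.1, 48.3, 245.4]
tool_rot: [2.501, 1.901, -0.001]
force: [-5.5, -0.3, 14.1]
width: -0.0
finger_force: 6.9
```

Request:
servo_tool --twist '[[0,0,0],[0,0,0]]' --travel '[[0,0,0.02],[0,0,0.03]]' --gripper '[0,0]'

```text
t: 7.48
eef_pos: [524.2, 48.3, 245.3]
tool_rot: [2.501, 1.9, -0.001]
force: [-8.7, -1.8, 20.5]
width: -0.1
finger_force: 10.1
```

It's stiff: the fingertip sank under 0.5 mm at 20 N, so the chest no longer rocks. I ease to about 12 N and hold for a second.

Request:
servo_tool --twist '[[0,0,0],[0,0,0],[0,0,0],[0,0,0],[0,0,0],[0,0,0],[0,0,0],[0,0,0],[0,0,0],[0,0,0],[0,0,0],[0,0,0],[0,0,0]]' --travel '[[0,0,-0.035],[0,0,-0.035],[0,0,-0.035],[0,0,-0.035],[0,0,-0.035],[0,0,-0.035],[0,0,-0.035],[0,0,-0.035],[0,0,-0.035],[0,0,-0.035],[0,0,-0.035],[0,0,-0.035],[0,0,-0.035]]' --gripper '[0,0,0,0,0,0,0,0,0,0,0,0,0]'

```text
t: 8.57
eef_pos: [524.3, 48.3, 245.6]
tool_rot: [2.501, 1.901, 0.001]
force: [-2.4, -0.5, 7.0]
width: -0.1
finger_force: 3.7
```

Request:
servo_tool --twist '[[0,0,0],[0,0,0],[0,0,0],[0,0,0],[0,0,0],[0,0,0],[0,0,0],[0,0,0],[0,0,0],[0,0,0],[0,0,0],[0,0,0]]' --travel '[[0,0,-0.05],[0,0,-0.3],[0,0,-1],[0,0,-2],[0,0,-3],[0,0,-4],[0,0,-4],[-1,0,-4],[-2,0,-4],[-3,0,-4],[-4,0,-4],[-4,0,-4]]' --gripper '[0,0,0,0,0,0,0,0,0,0,0,0]'

```text
t: 9.57
eef_pos: [490.6, -73.3, 365.0]
tool_rot: [2.507, 1.891, -0.003]
force: [0.6, -0.0, -0.1]
width: -0.2
finger_force: 0.0
```

```bash
python3 chk.py w5
```

```text
9.5667 [490.58869959 -73.30484152 364.97090932] [ 0.60347285 -0.02079536 -0.07861523] -0.20280728967617376
px shift ((-0.08027424580977538, 0.19995700334279576), 0.7384507122039795)
```

View pics/w5.png

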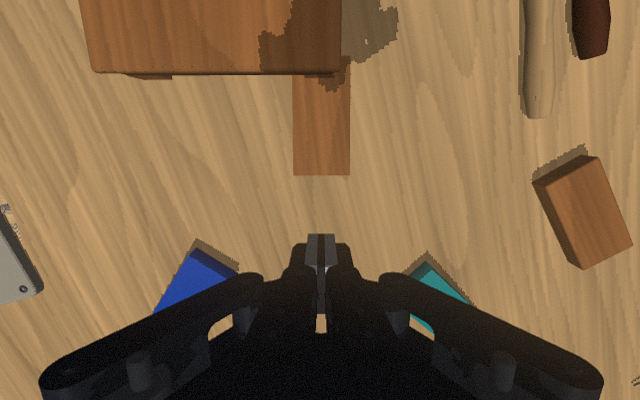

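The wedge is straight under the short foot, with its butt at (293,175) to (350,175). The hold settled at only 7 N, though, so I press again at about 12 N and check the force before lifting.

Request:
servo_tool --twist '[[0,0,0],[0,0,0],[0,0,0],[0,0,0],[0,0,0],[0,0,0],[0,0,0],[0,0,0],[0,0,0],[0,0,0],[0,0,0],[0,0,0],[0,0,0]]' --travel '[[1,0,0],[2,0,0],[3,0,0],[4,0,0],[4,0,0.8],[4,0,1.8],[4,0,2.8],[4,0,3.5],[4,0,3.8],[4,0,3.95],[4,0,4.0],[4,0,4.02],[4,0,4.02]]' --gripper '[0,0,0,0,0,0,0,0,0,0,0,0,0]'

```text
t: 10.75
eef_pos: [524.6, 49.0, 245.6]
tool_rot: [2.5, 1.901, 0.003]
force: [1.0, -0.6, 0.7]
width: 0.4
finger_force: 0.0
```

Request:
servo_tool --twist '[[0,0,0],[0,0,0],[0,0,0]]' --travel '[[0,0,0.01],[0,0,0.02],[0,0,0.02]]' --gripper '[0,0,0]'

```text
t: 11.0
eef_pos: [524.7, 48.8, 245.5]
tool_rot: [2.5, 1.901, 0.003]
force: [-3.2, 1.1, 8.7]
width: -0.3
finger_force: 4.8
```

Request:
servo_tool --twist '[[0,0,0],[0,0,0],[0,0,0],[0,0,0],[0,0,0],[0,0,0],[0,0,0]]' --travel '[[0,0,0.018],[0,0,0.018],[0,0,0.018],[0,0,0.018],[0,0,0.018],[0,0,0.018],[0,0,0.018]]' --gripper '[0,0,0,0,0,0,0]'

```text
t: 11.58
eef_pos: [524.7, 48.8, 245.4]
tool_rot: [2.5, 1.9, 0.003]
force: [-6.1, 1.2, 15.3]
width: 0.0
finger_force: 7.4
```

Request:
servo_tool --twist '[[0,0,0],[0,0,0],[0,0,0],[0,0,0],[0,0,0],[0,0,0],[0,0,0],[0,0,0]]' --travel '[[0,0,-0.005],[0,0,-0.005],[0,0,-0.005],[0,0,-0.005],[0,0,-0.005],[0,0,-0.005],[0,0,-0.005],[0,0,-0.005]]' --gripper '[0,0,0,0,0,0,0,0]'

```text
t: 12.25
eef_pos: [524.7, 48.8, 245.4]
tool_rot: [2.5, 1.9, 0.003]
force: [-5.1, 0.8, 13.7]
width: -0.1
finger_force: 6.6
```

It held 13–15 N for over a second without giving. Now I lift off, take a last look and hand in.

Request:
servo_tool --twist '[[0,0,0],[0,0,0],[0,0,0],[0,0,0],[0,0,0],[0,0,0],[0,0,0],[0,0,0],[0,0,0],[0,0,0],[0,0,0],[0,0,0],[0,0,0]]' --travel '[[0,0,-0.05],[0,0,-0.3],[0,0,-1],[0,0,-2],[0,0,-3],[0,0,-4],[0,0,-4],[-1,0,-4],[-2,0,-4],[-3,0,-4],[-4,0,-4],[-4,0,-4],[-4,0,-4]]' --gripper '[0,0,0,0,0,0,0,0,0,0,0,0,0]'

```text
t: 13.33
eef_pos: [491.7, -69.0, 363.9]
tool_rot: [2.504, 1.896, 0.0]
force: [-0.1, 0.8, -0.1]
width: 0.1
finger_force: 0.0
```

```bash
python3 chk.py w6; python3 - <<'E'
import cv2,pickle;from h import *
f=pickle.load(open("w6.pkl","rb"));c=np.array([475.6,186.5]);a=-.2765
R=np.array([[np.cos(a),-np.sin(a)],[np.sin(a),np.cos(a)]])
a5,b=[cv2.cvtColor(cv2.imread(f"pics/w{i}.png"),cv2.COLOR_BGR2GRAY)[60:190,270:380].astype(np.float32) for i in(5,6)]
print(cv2.phaseCorrelate(a5,b))
for q in((293,175),(350,175)):
    p=ray(f,q,24,f["C"]);print("butt in chest",(R.T@(p[:2]-c)).round(1))
E
```

```text
13.3333 [491.67591291 -68.96982222 363.92396141] [-0.0537221   0.77011785 -0.14165386] 0.053869236575667126
px shift ((-0.25766862334398155, 0.060304114081468185), 0.750959090868632)
((-0.1144234633279666, 0.6978415262037743), 0.7710087719670048)
butt in chest [  55.4 -231.5]
butt in chest [ 115.5 -231.5]
```

View pics/w6.png

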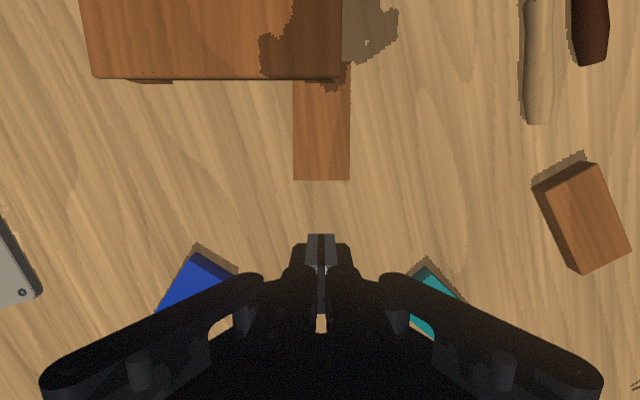

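The wedge's butt is at (293,180) to (350,180). It has kept its place against the chest edge (row 79), its tip is about 20 mm in under the foot, and nothing else has moved.

```bash
python3 -c "
from bench import finish_job
print(finish_job())"
```

```text
the job is handed in; nothing more can be done
None
```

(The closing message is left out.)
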